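# Unlock and open the tube incubator

### The job

Open the tube incubator with the blue cover so that its tubes can be taken out: draw its orange-knobbed lock bolt all the way aside, then slide the blue cover all the way open towards the screen at the front. Leave the lock of the green-covered incubator alone, and let go of everything at the end.

Things in the scene. Friction and masses are not known exactly. Their poses are not given: they have to be found in the camera images.
- blue: Incubator to open: fixed cream box 300 (x) x 230 (y) x 100 mm high. Origin: centre of underside; x runs from its front (flat screen, buttons) to its back, y to its left, z up. On top a cover 110 x 110 x 8 mm, clear in a blue frame, over capped tubes. Cover slides 100 mm along -x on rails to a stop; a steel bolt before its left front corner blocks it. Both move at about 2 N and stay where left.
- blue_knob (a point): Orange knob of the blue unit's bolt: upright fin 14 (y) x 30 (x) x 40 mm high on the bolt (16 wide, 10 high, along y). Point: on its centre line, 14 mm under its top, 26 above the bolt. Axes as blue. In that frame x = 10, z = 136.5, y = 75 mm fully in (starts up to 5 mm drawn), y = 105 fully drawn at the stop: slide it along +y. The cover is free from y = 95.
- blue_handle (a point): Handle of the blue cover: blue upright fin 16 (x) x 60 (y) x 40 mm high in the middle of the cover. Point: on its centre line, 14 mm below its top, 26 mm above the cover's top face. Axes as blue. In that frame it is at y = 0, z = 134.5 mm and x = 75 mm shut, x = -25 mm fully open at the end stop (slide along -x). Stands about 65 mm behind the knob.
- green_knob (a point): Orange knob of the lock bolt of the other incubator, alike in every size but with a green cover and handle; leave it alone. The point lies on it as blue_knob does on its own. The two incubators stand side by side, 300 to 390 mm apart between centres, either one on the left.

How it is judged:
On the way, in this order (a step that is already met when the one before it is completed fails the run):
1. the blue incubator's lock bolt is drawn at least 22 mm from its innermost place while its cover is still shut (within 10 mm) (y of blue_knob in the frame of blue above 0.097 m and x of blue_handle in the frame of blue above 0.065 m), for 0.1 s.
2. the blue cover is slid at least 85 of its 100 mm open (x of blue_handle in the frame of blue below -0.01 m), for 0.2 s.
At the end, for the whole second after the job is handed in: The blue cover stands at least 85 mm open of its 100 mm travel, its bolt is still drawn at least 20 mm from its innermost place, and the green incubator's bolt is within 10 mm of where it started (x of blue_handle in the frame of blue below -0.01 m and y of blue_knob in the frame of blue above 0.095 m and distance of green_knob from where it was at the start of the episode below 0.01 m); the robot touches nothing.
It fails at once if the green incubator's lock bolt is moved more than 10 mm (distance of green_knob from where it was at the start of the episode above 0.01 m).
It also fails if it takes over 42 s, if anything falls off the work surface, if the arm or the gripper's body presses on something with over 40 N, if the wrist force passes 120 N, or if a joint passes its speed limit or range.

### The arm

A 6-joint arm with a two-finger parallel gripper is mounted at the origin on the work surface. World frame = base frame: x ahead of the robot, y to its left, z up, the work surface at z = 0. Lengths are in m, angles in rad, forces in N, time in s.
With the tool pointing down it reaches from about 0.3 to 0.875 m from the base axis. Payload 6.4 kg.
Tool frame: the origin (TCP) lies between the finger pads; the fingertips stand 11 mm ahead of it and the grasp point (between the pads) lies 8 mm behind it (ctrl.tcp_to_tips is the distance from the TCP to the fingertips, in m); x points along the fingers, z is the direction in which the jaws open and shut, and the axes are right-handed (so a half turn about x gives the same grasp; the last joint's range is limited). The gripper opens to 85 mm and grips with 20 to 120 N. Pads are 22 mm wide; open, the fingers measure 114 mm over their backs; the gripper's body (76 mm by 85 mm) begins 54 mm behind the grasp point. The pads swing forward as they close: fully open they stand 13 mm farther back than shut.
Start: joints at [1.03, 0.181, 1.607, -0, 1.354, -0.206], TCP at [0.189, 0.543, 0.242] pointing down, gripper open.
Joint ranges: [-2.99, 2.99], [-0.89, 2.07], [0.3, 2.58], [-1.14, 4.28], [0, 2.63], [-3.12, 3.12]. Speed limits (rad/s): [2.57, 2.57, 3.01, 3.14, 3.14, 3.14].

### API

Orientations are given as a unit quaternion [w, x, y, z].
In Python, from bench import ctrl, eyes, hand_in gives the robot as it stands. The module is installed in compiled form; this text tells all that it offers.
- The arm moves only by the tool step_arm, never from a script. Its arguments are lists of equal length, an entry for each row: "xyz": the shift along the world's x, y, z in mm, a list of three; "spin": the turn about the world's z in rad; "fingers": the opening in per cent of the stroke, from 0 (shut) to 100 (fully open). A call has 1 to 10 rows; each row is the pose to reach, as a shift and turn from the pose commanded when the call began; what a row does not reach only later rows make up. A row lasts 1/10 s, in which the tool goes at most 50 mm and 8.59 degrees, less where a joint would pass 70% of its speed; a pose out of reach is approached as far as the arm can. A call with a gripper value outside its range is refused whole. The fingers move at their own pace and stop on an object; the grip force is fixed at half the most. Time passes only in rows, so rows that repeat a pose let the fingers close. It gives the time, the measured TCP pose, the force and the opening at its end, in the units of the state.
- ctrl.get_obs(): the state, without advancing time (a new reading comes with each control period).
- eyes.camera(name): name is "scene" or "side" or "wrist"; returns the picture (384x512x3 uint8, red, green, blue); there is no depth.
- eyes.camera_model(name): a dict with "vertical_fov" (degrees; the focal length in pixels is half the picture's height over the tangent of half this angle, whatever the lens; pixels are square), "cx", "cy" (the principal point, pixels), "dist_coeffs" ([k1, k2, p1, p2, k3] as OpenCV has them; the pictures are not rectified), "pose" (4x4, takes a point from camera to world coordinates); the wrist camera has in their place "tool_from_camera" (4x4, takes a point from camera to tool coordinates, whose origin is the TCP and whose axes are the tool frame's). Camera axes: x right, y up, looking along -z (the intrinsics and any distortion apply to the point x, -y, -z); pixel columns grow to the right and rows downward; lengths in m; the calibration is good to about 2 mm. A picture is of the moment at which its call begins: read the wrist's pose just before it. camera_model takes no time and is no camera call.
- hand_in(): hands the job in, once; it reports no verdict.
The state is a dict: "time_s": time; "q": joint angles; "dq": joint speeds; "joint_efforts": joint torques, N m; "eef_pos": TCP position; "eef_rot": TCP orientation; "wrist_force": force on the tool from outside, world axes, zero at the start; "torque": the same for the moment, N m; "opening": opening from 0.0 (shut) to 1.0 (fully open).
Only numpy, scipy, OpenCV 4.12 (cv2) and the standard library are available. Lean on these libraries where they do the work, as an engineer would, in place of code of your own. Each camera call takes 0.05 s, during which the arm holds its last target.

## Working session

There is one attempt and no reset: what is moved stays moved. The work goes in short steps, Python scripts to look and compute and a tool call to move; the robot and the scene stay as the last step left them, time stands still between calls to the robot, and variables do not carry over. Pictures are saved under pics/ and viewed, and the job is handed in when it is done.

Besides the shell and the picture viewer there is one more tool, called after ">>>" as name(argument=value, ...) on one line, values as JSON. step_arm: Moves the arm, as the interface text tells. Its arguments: {"type":"object","properties":{"xyz":{"type":"array"},"spin":{"type":"array"},"fingers":{"type":"array"}},"required":["xyz","spin","fingers"]}

```bash
mkdir -p pics; cat > h.py <<'E'
import numpy as np, cv2
from bench import ctrl, eyes
def save(n,f):
    im=eyes.camera(n); cv2.imwrite(f,im[:,:,::-1]); return im
def K(m):
    f=192/np.tan(np.radians(m["vertical_fov"])/2)
    return np.array([[f,0,m["cx"]],[0,f,m["cy"]],[0,0,1.]]),np.array(m["dist_coeffs"],float)
def ray(m,uv,pose):
    k,d=K(m); p=cv2.undistortPoints(np.array([[uv]],float),k,d)[0,0]
    v=pose[:3,:3]@np.array([p[0],-p[1],-1]); return pose[:3,3].copy(),v/np.linalg.norm(v)
def plane(o,v,z): return o+v*(z-o[2])/v[2]
def tri(rs):
    A=np.zeros((3,3));b=np.zeros(3)
    for o,v in rs:
        P=np.eye(3)-np.outer(v,v);A+=P;b+=P@o
    x=np.linalg.solve(A,b); return x,[np.linalg.norm((np.eye(3)-np.outer(v,v))@(x-o)) for o,v in rs]
def proj(m,pose,X):
    k,d=K(m); c=np.linalg.inv(pose)@np.r_[X,1]; 
    return cv2.projectPoints(np.array([[c[0],-c[1],-c[2]]]),np.zeros(3),np.zeros(3),k,d)[0].ravel()
E
python3 - <<'E'
from h import *
s=ctrl.get_obs();print(s)
for n in("scene","side","wrist"):
    save(n,f"pics/{n}0.png"); m=eyes.camera_model(n); print(n,m)
E
```

```text
{'time_s': 0.0, 'q': array([ 1.02967262e+00,  1.81560610e-01,  1.60804990e+00, -2.15257766e-05,
        1.35377996e+00, -2.06301827e-01]), 'dq': array([ 0.00032642,  0.0003568 ,  0.00045003, -0.00035566, -0.00022937,
       -0.0005734 ]), 'joint_efforts': array([ 2.31422218e-04, -4.44860101e+01, -3.51338446e+01, -9.04487160e-05,
        9.03527340e-03, -1.64098094e-05]), 'eef_pos': array([0.18864629, 0.54259033, 0.24135288]), 'eef_rot': array([ 0.57574404, -0.40995705,  0.57690312,  0.40943474]), 'wrist_force': array([ 0.30326486,  0.25118745, -0.02077852]), 'torque': array([-0.01010136, -0.02081967,  0.00287748]), 'opening': 1.0006611462652926}
scene {'vertical_fov': 44.54364386803151, 'cx': 258.55647889278254, 'cy': 186.48788227128745, 'dist_coeffs': array([0.03812733, 0.        , 0.        , 0.        , 0.        ]), 'pose': array([[-0.31650937, -0.79370053,  0.51948175,  0.97046627],
       [ 0.94856158, -0.26901386,  0.16692057,  0.14950144],
       [ 0.00726285,  0.54559235,  0.83801923,  0.7505928 ],
       [ 0.        ,  0.        ,  0.        ,  1.        ]])}
side {'vertica
[... 259 characters left out ...]
0.48771067, -0.79435391, -0.65887182],
       [-0.02361746,  0.847121  ,  0.53087497,  0.58298574],
       [ 0.        ,  0.        ,  0.        ,  1.        ]])}
wrist {'vertical_fov': 66.8314830904861, 'cx': 257.6675420721009, 'cy': 193.77260833056076, 'dist_coeffs': array([0.00674569, 0.        , 0.        , 0.        , 0.        ]), 'tool_from_camera': array([[ 1.40309186e-05,  3.17461329e-01, -9.48271219e-01,
        -1.32726950e-01],
       [-9.07202394e-04,  9.48270833e-01,  3.17461186e-01,
         8.21669259e-02],
       [ 9.99999588e-01,  8.55819648e-04,  3.01306788e-04,
         1.78545719e-04],
       [ 0.00000000e+00,  0.00000000e+00,  0.00000000e+00,
         1.00000000e+00]])}
```

View pics/scene0.png

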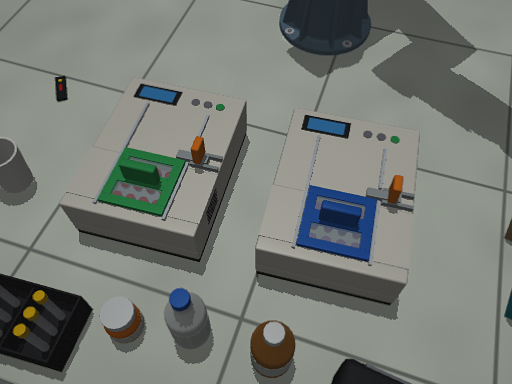

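View pics/side0.png

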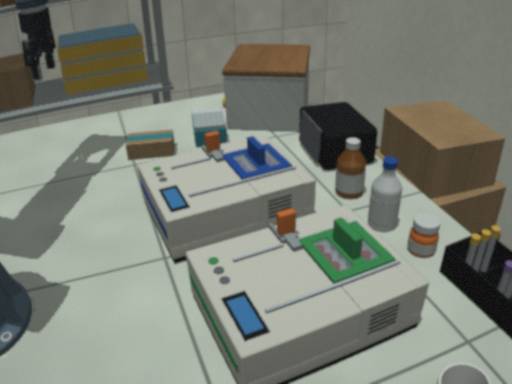

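View pics/wrist0.png

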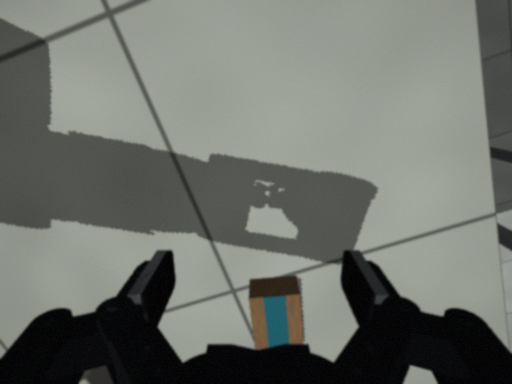

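The scene view shows the blue unit on the right, with its knob near (397,189) and its handle near (340,212). The green unit is on the left. In the side view the blue knob is at about (212,141) and the blue handle at (257,150). Next I measure both by colour mask.

```bash
cat > m1.py <<'E'
from h import *
R={}
for n in("scene","side"):
    im=cv2.imread(f"pics/{n}0.png"); hsv=cv2.cvtColor(im,cv2.COLOR_BGR2HSV)
    for c,lo,hi in(("orange",(5,150,90),(16,255,255)),("blue",(105,150,50),(125,255,255))):
        mk=cv2.inRange(hsv,lo,hi)
        k,l,st,ce=cv2.connectedComponentsWithStats(mk)
        for i in range(1,k):
            if st[i,4]>60: print(n,c,st[i],ce[i].round(1))
    x0,y0,x1,y1=(280,160,430,290) if n=="scene" else (190,120,310,190)
    cv2.imwrite(f"pics/{n}_z.png",cv2.resize(im[y0:y1,x0:x1],None,fx=5,fy=4.6 if n=="scene" else 5,interpolation=cv2.INTER_CUBIC))
E
python3 m1.py
```

```text
scene orange [191 136  12  15 112] [196.5 143.4]
scene orange [393 175  10  16 135] [397.4 182.7]
scene blue [ 297  185   80   76 3342] [337.8 221.4]
scene blue [169 289  21  22 358] [179.5 299.2]
side orange [205 132  14  19 202] [212.  140.1]
side orange [341 153  21  14 140] [350.7 158.9]
side orange [277 209  18  25 359] [285.7 220.4]
side orange [411 230  26  15 216] [423.2 238. ]
side blue [224 138  65  40 858] [255.3 158.7]
side blue [385 157  12  12 121] [390.1 162.6]
```

View pics/scene_z.png

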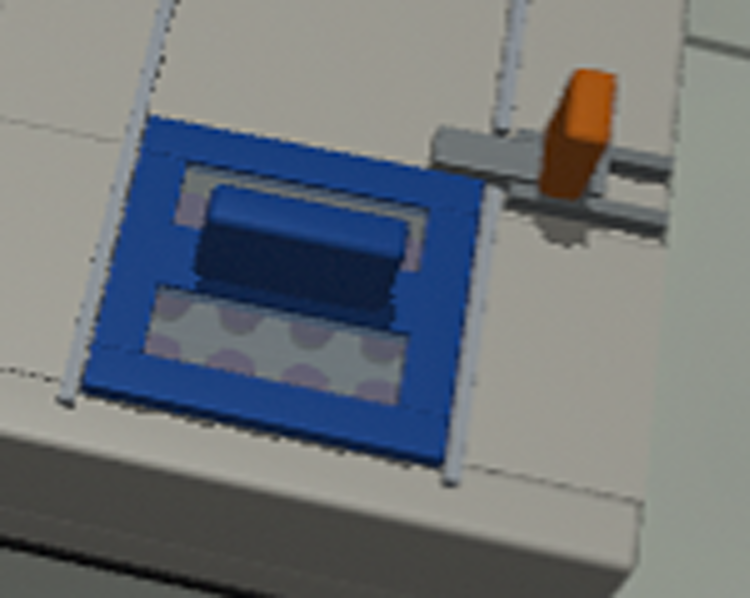

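View pics/side_z.png

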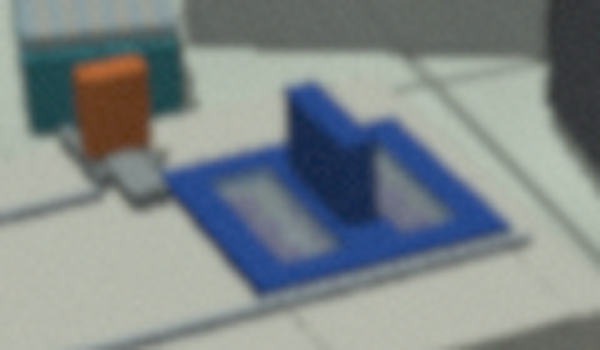

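```bash
cat > m2.py <<'E'
from h import *
ms=eyes.camera_model("scene");md=eyes.camera_model("side")
S=lambda x,y:(280+x/5-.4,160+y/4.6-.4); D=lambda x,y:(190+x/5-.4,120+y/5-.4)
rs=lambda uv:ray(ms,uv,ms["pose"]); rd=lambda uv:ray(md,uv,md["pose"])
k=tri([rs(S(591,104)),rd(D(111,65))]);h=tri([rs(S(308,219)),rd(D(332,113))]);print("knob top",k,"handle top",h)
c=[tri([rs(S(*a)),rd(D(*b))]) for a,b in [((147,117),(263,292)),((487,183),(168,174)),((445,463),(390,120)),((84,385),(512,230))]]
for q in c: print("cover",q)
P=[q[0] for q in c]
ax=(P[2]+P[3]-P[0]-P[1]);ay=P[1]+P[2]-P[0]-P[3]
print("yaw x",np.arctan2(ax[1],ax[0]),"y",np.arctan2(ay[1],ay[0])-0)
hx=[plane(*rs(S(*a)),h[0][2]) for a in((213,187),(410,222),(403,245),(207,222))]
d=hx[0]+hx[3]-hx[1]-hx[2];print("handle dir",np.arctan2(d[1],d[0]),np.linalg.norm(d)/2)
d=h[0]-k[0];print("k->h",d,np.arctan2(d[1],d[0]))
s=ctrl.get_obs();from scipy.spatial.transform import Rotation as Ro
R=Ro.from_quat(s["eef_rot"][[1,2,3,0]]).as_matrix();print(R.round(3))
E
python3 m2.py
```

```text
knob top (array([0.52198495, 0.2300607 , 0.14995431]), [np.float64(1.1071084300788929e-05), np.float64(1.1071084300728522e-05)]) handle top (array([0.59253025, 0.15741631, 0.14681183]), [np.float64(0.000924112166981644), np.float64(0.0009241121669816146)])
cover (array([0.5417401 , 0.09890795, 0.10653142]), [np.float64(0.00015621485802185962), np.float64(0.0001562148580219337)])
cover (array([0.53575943, 0.20862143, 0.10682679]), [np.float64(0.0019474388687932486), np.float64(0.001947438868793221)])
cover (array([0.64198713, 0.21762237, 0.10497836]), [np.float64(6.8601021585948104e-06), np.float64(6.8601021589136785e-06)])
cover (array([0.65024669, 0.10786945, 0.10504681]), [np.float64(0.0005698191779802168), np.float64(0.0005698191779802096)])
yaw x 0.08345529965832124 y 1.6355911305041744
handle dir -1.4316480453453029 0.05859472514985778
k->h [ 0.0705453  -0.07264439 -0.00314248] -0.8000566260020636
[[-0.001 -0.944  0.329]
 [-0.001  0.329  0.944]
 [-1.     0.    -0.001]]
```

>>> step_arm(xyz=[[30,-30,10],[66,-62,10],[100,-95,10],[133,-125,10],[166,-156,10],[200,-188,10],[233,-219,10],[266,-250,10],[300,-282,10],[333,-313,10]], spin=[0.04,0.08,0.12,0.16,0.2,0.25,0.3,0.35,0.38,0.41], fingers=[100,100,100,100,100,100,100,100,100,100])

```text
time_s: 1.15
eef_pos: [0.523, 0.2285, 0.2521]
eef_rot: [0.481, -0.519, 0.481, 0.519]
wrist_force: [1.2, -0.1, 0.9]
opening: 1.0
```

>>> step_arm(xyz=[[0,0,0],[0,0,0],[0,0,0]], spin=[0,0,0], fingers=[100,100,100])

```text
time_s: 1.45
eef_pos: [0.521, 0.2307, 0.2519]
eef_rot: [0.481, -0.518, 0.481, 0.519]
wrist_force: [-0.3, 0.5, -0.2]
opening: 1.002
```

```bash
python3 - <<'E'
from h import *
s=ctrl.get_obs();print(s["q"],s["eef_pos"],s["eef_rot"])
np.savez("w1.npz",p=s["eef_pos"],r=s["eef_rot"])
save("wrist","pics/w1.png")
E
```

```text
[ 2.08414320e-01  1.61780191e-01  1.60914531e+00  4.74886544e-04
  1.37175614e+00 -1.43801508e+00] [0.52101466 0.23073898 0.25190424] [ 0.48054349 -0.51816705  0.48098268  0.51888006]
```

View pics/w1.png

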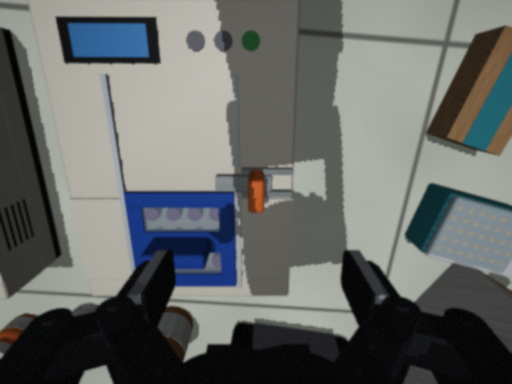

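```bash
python3 - <<'E'
import cv2
im=cv2.imread("pics/w1.png")
cv2.imwrite("pics/w1z.png",cv2.resize(im[150:300,110:310],None,fx=4,fy=4,interpolation=cv2.INTER_CUBIC))
E
```

```text
(no output)
```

View pics/w1z.png

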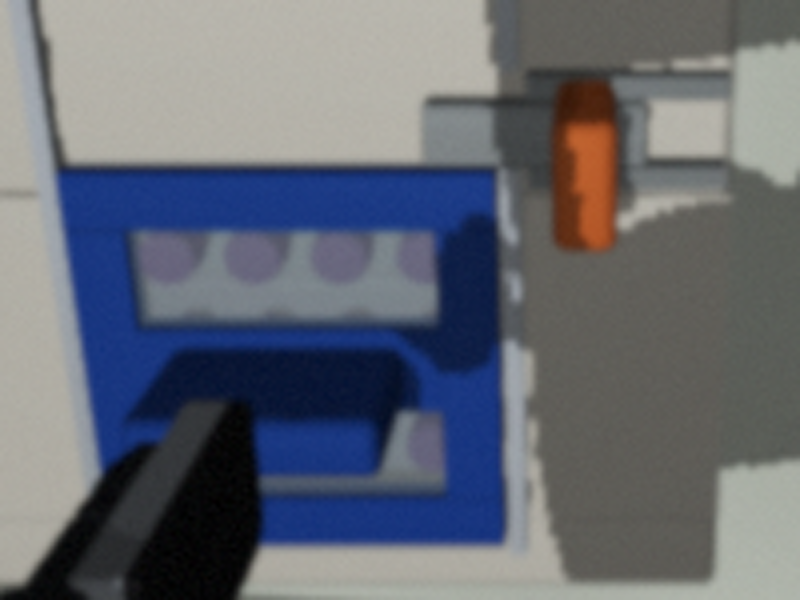

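The wrist view shows the knob's top face at about (256,196), square to the picture, so the jaw alignment is right. The handle lies at the lower left. I check the knob position with three rays.

```bash
python3 - <<'E'
from h import *
from scipy.spatial.transform import Rotation as Ro
w=np.load("w1.npz");m=eyes.camera_model("wrist");T=np.eye(4);T[:3,:3]=Ro.from_quat(w["r"][[1,2,3,0]]).as_matrix();T[:3,3]=w["p"]
P=T@m["tool_from_camera"]
uv=lambda x,y:(110+x/4-.4,150+y/4-.4)
r=ray(m,uv(585,187),P)
ms=eyes.camera_model("scene");md=eyes.camera_model("side")
a=ray(ms,(397.8,182.2),ms["pose"]);b=ray(md,(211.8,132.6),md["pose"])
print(tri([r,a]),tri([r,b]),tri([r,a,b]),plane(*r,.1505))
# cover edges on top plane .1085
for e in [((65,170),(497,170)),((100,545),(500,543))]:
    p,q=[plane(*ray(m,uv(*x),P),.1085) for x in e]; print(p,q,"yaw",np.arctan2((q-p)[1],(q-p)[0])-np.pi/2)
print(T[:3,2],np.arctan2(T[1,2],T[0,2])-np.pi/2)
E
```

```text
(array([0.52053007, 0.22987522, 0.14804733]), [np.float64(0.0004325766877085804), np.float64(0.00043257668770845366)]) (array([0.52083855, 0.22933288, 0.15003726]), [np.float64(0.000990939414064496), np.float64(0.000990939414064526)]) (array([0.52117922, 0.22982392, 0.14947833]), [np.float64(0.0011973428816654088), np.float64(0.00047940370299854267), np.float64(0.000946084390291438)]) [0.51963563 0.22939687 0.1505    ]
[0.53920085 0.10064983 0.1085    ] [0.53119685 0.20799044 0.1085    ] yaw 0.07442861643940435
[0.64941554 0.10295585 0.1085    ] [0.64063586 0.21418467 0.1085    ] yaw 0.07877016458921848
[-7.54669177e-02  9.97148256e-01  3.17136829e-04] 0.07553873964301827
```

All three views agree on the knob top: (0.521, 0.230, 0.150), with the box turned 0.076 rad. I descend 123 mm and close.

>>> step_arm(xyz=[[0,-1,-30],[0,-1,-60],[0,-1,-90],[0,-1,-110],[0,-1,-123],[0,-1,-123]], spin=[0,0,0,0,0,0], fingers=[100,100,100,100,100,100])

```text
time_s: 2.1
eef_pos: [0.52, 0.2298, 0.1276]
eef_rot: [0.479, -0.518, 0.481, 0.52]
wrist_force: [-0.6, -0.0, 0.5]
opening: 1.001
```

>>> step_arm(xyz=[[0,0,0],[0,0,0],[0,0,0],[0,0,0],[0,0,0],[0,0,0],[0,0,0],[0,0,0]], spin=[0,0,0,0,0,0,0,0], fingers=[0,0,0,0,0,0,0,0])

```text
time_s: 2.9
eef_pos: [0.5223, 0.2291, 0.13]
eef_rot: [-0.481, 0.519, -0.481, -0.518]
wrist_force: [-1.0, -0.5, 5.7]
opening: 0.156
```

>>> step_arm(xyz=[[0,4,0],[-1,8,0],[-1,12,0],[-1,16,0],[-2,20,0],[-2,23,0],[-2,25,0],[-2,25,0],[-2,25,0]], spin=[0,0,0,0,0,0,0,0,0], fingers=[0,0,0,0,0,0,0,0,0])

```text
time_s: 3.8
eef_pos: [0.5204, 0.2545, 0.13]
eef_rot: [-0.481, 0.519, -0.48, -0.518]
wrist_force: [-1.0, -0.2, 7.6]
opening: 0.153
```

>>> step_arm(xyz=[[0,1,0],[0,2,0],[0,2,0]], spin=[0,0,0], fingers=[0,0,0])

```text
time_s: 4.1
eef_pos: [0.5202, 0.2563, 0.13]
eef_rot: [-0.481, 0.519, -0.481, -0.518]
wrist_force: [-2.6, -0.9, 7.3]
opening: 0.15
```

>>> step_arm(xyz=[[0,1,0],[0,1,0]], spin=[0,0], fingers=[0,0])

```text
time_s: 4.3
eef_pos: [0.5202, 0.2565, 0.1299]
eef_rot: [-0.481, 0.519, -0.481, -0.518]
wrist_force: [-1.4, -4.8, 8.1]
opening: 0.155
```

>>> step_arm(xyz=[[0,1,0],[0,1,0]], spin=[0,0], fingers=[0,0])

```text
time_s: 4.5
eef_pos: [0.5202, 0.2566, 0.1299]
eef_rot: [-0.48, 0.519, -0.482, -0.518]
wrist_force: [-2.0, -7.8, 9.0]
opening: 0.152
```

The bolt reached its stop after 27.4 mm of travel, with about 8 N of reaction. I release it and lift.

>>> step_arm(xyz=[[0,-2,0],[0,-2,0],[0,-2,0],[0,-2,0],[0,-2,0],[0,-2,0],[0,-2,40],[0,-2,80],[0,-2,120],[0,-2,120]], spin=[0,0,0,0,0,0,0,0,0,0], fingers=[20,60,100,100,100,100,100,100,100,100])

```text
time_s: 5.5
eef_pos: [0.5233, 0.2572, 0.2564]
eef_rot: [-0.484, 0.521, -0.477, -0.516]
wrist_force: [1.0, -0.0, 0.1]
opening: 0.999
```

>>> step_arm(xyz=[[24,-33,0],[48,-66,0],[72,-99,0],[72,-99,0],[72,-99,0]], spin=[0,0,0,0,0], fingers=[100,100,100,100,100])

```text
time_s: 6.0
eef_pos: [0.5919, 0.1563, 0.2484]
eef_rot: [0.481, -0.518, 0.482, 0.518]
wrist_force: [-0.2, 0.1, -1.0]
opening: 0.997
```

```bash
python3 - <<'E'
from h import *
s=ctrl.get_obs();print(s["q"],s["eef_pos"],s["wrist_force"])
np.savez("w2.npz",p=s["eef_pos"],r=s["eef_rot"])
save("wrist","pics/w2.png")
E
```

```text
[ 6.44016066e-02  2.58348542e-01  1.50176032e+00  3.88539435e-04
  1.38294282e+00 -1.57966266e+00] [0.59188795 0.15633381 0.24836492] [-0.20608547  0.13022759 -1.03696651]
```

View pics/w2.png

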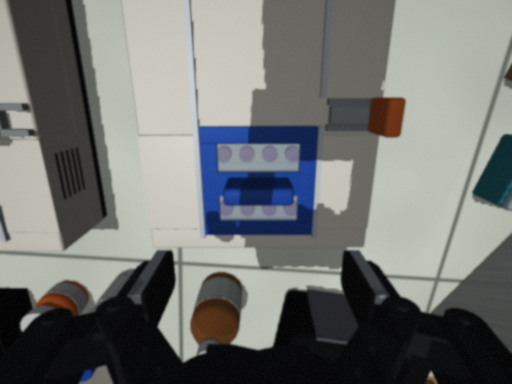

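The wrist view shows the bolt drawn and the cover still shut. The handle is centred at about (259,190).

```bash
python3 - <<'E'
from h import *
from scipy.spatial.transform import Rotation as Ro
im=cv2.imread("pics/w2.png");cv2.imwrite("pics/w2z.png",cv2.resize(im[120:240,190:330],None,fx=5,fy=5,interpolation=cv2.INTER_CUBIC))
w=np.load("w2.npz");m=eyes.camera_model("wrist");T=np.eye(4);T[:3,:3]=Ro.from_quat(w["r"][[1,2,3,0]]).as_matrix();T[:3,3]=w["p"]
P=T@m["tool_from_camera"]
ms=eyes.camera_model("scene");a=ray(ms,(341.2,207.2),ms["pose"])
for v in(190,194,198):
    r=ray(m,(258.5,v),P);print(v,plane(*r,.1485),tri([r,a]))
E
```

```text
190 [0.58416442 0.15679343 0.1485    ] (array([0.5870148 , 0.15751249, 0.13952105]), [np.float64(0.0004784629578961854), np.float64(0.00047846295789615484)])
194 [0.58769447 0.15705226 0.1485    ] (array([0.5894096 , 0.15756707, 0.14334127]), [np.float64(0.00037081235611559875), np.float64(0.0003708123561156695)])
198 [0.59125702 0.15731347 0.1485    ] (array([0.59175085, 0.15762042, 0.14707651]), [np.float64(0.0002655702617960877), np.float64(0.0002655702617960626)])
```

View pics/w2z.png

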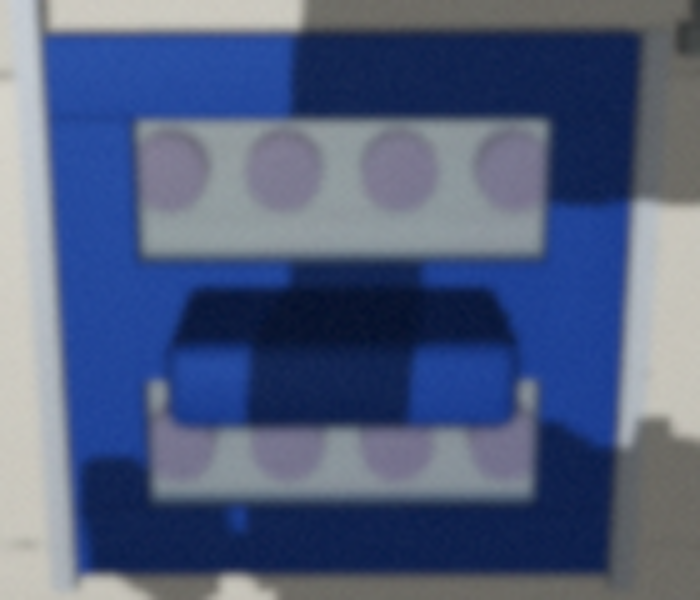

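The top face is at row 197, so the handle is at (0.591, 0.157, 0.147). I descend and grip it by its ends.

>>> step_arm(xyz=[[-1,1,-30],[-1,1,-60],[-1,1,-85],[-1,1,-105],[-1,1,-119],[-1,1,-119]], spin=[0,0,0,0,0,0], fingers=[100,100,100,100,100,100])

```text
time_s: 6.65
eef_pos: [0.5888, 0.159, 0.128]
eef_rot: [0.479, -0.518, 0.482, 0.52]
wrist_force: [-0.2, 0.4, -0.1]
opening: 0.996
```

>>> step_arm(xyz=[[0,0,0],[0,0,0],[0,0,0],[0,0,0],[0,0,0]], spin=[0,0,0,0,0], fingers=[50,50,50,50,50])

```text
time_s: 7.15
eef_pos: [0.592, 0.1565, 0.1328]
eef_rot: [-0.481, 0.52, -0.481, -0.517]
wrist_force: [-3.6, -5.7, 6.1]
opening: 0.689
```

>>> step_arm(xyz=[[-10,-1,0],[-20,-2,0],[-30,-2,0],[-40,-3,0],[-50,-4,0],[-60,-5,0],[-70,-5,0],[-80,-6,0],[-88,-7,0],[-94,-7,0]], spin=[0,0,0,0,0,0,0,0,0,0], fingers=[50,50,50,50,50,50,50,50,50,50])

```text
time_s: 8.15
eef_pos: [0.4987, 0.1496, 0.1328]
eef_rot: [-0.482, 0.521, -0.48, -0.516]
wrist_force: [2.5, -9.4, 6.1]
opening: 0.687
```

>>> step_arm(xyz=[[-2,0,0],[-4,0,0],[-5,0,0],[-5,0,0]], spin=[0,0,0,0], fingers=[50,50,50,50])

```text
time_s: 8.55
eef_pos: [0.4939, 0.1492, 0.1328]
eef_rot: [-0.481, 0.521, -0.48, -0.516]
wrist_force: [2.0, -10.1, 6.8]
opening: 0.688
```

>>> step_arm(xyz=[[-1,0,0],[-2,0,0],[-2,0,0]], spin=[0,0,0], fingers=[50,50,50])

```text
time_s: 8.85
eef_pos: [0.4922, 0.1491, 0.1328]
eef_rot: [-0.481, 0.521, -0.48, -0.516]
wrist_force: [2.6, -11.2, 5.8]
opening: 0.683
```

>>> step_arm(xyz=[[-1,0,0],[-1,0,0]], spin=[0,0], fingers=[50,50])

```text
time_s: 9.05
eef_pos: [0.4922, 0.1491, 0.1329]
eef_rot: [-0.482, 0.521, -0.48, -0.515]
wrist_force: [6.5, -10.9, 2.8]
opening: 0.688
```

The cover has moved 100 mm and the force along x is rising, so it is at its stop. I release and lift.

>>> step_arm(xyz=[[1,0,0],[1,0,0],[1,0,0],[1,0,0],[1,0,0],[1,0,30],[1,0,70],[1,0,110],[1,0,140],[1,0,140]], spin=[0,0,0,0,0,0,0,0,0,0], fingers=[80,100,100,100,100,100,100,100,100,100])

```text
time_s: 10.05
eef_pos: [0.4925, 0.1515, 0.2756]
eef_rot: [-0.483, 0.521, -0.478, -0.516]
wrist_force: [0.4, -0.2, -0.3]
opening: 1.001
```

>>> step_arm(xyz=[[-20,40,0],[-40,80,0],[-60,120,0],[-80,160,0],[-80,200,0],[-80,200,0],[-80,200,0]], spin=[0,0,0,0,0,0,0], fingers=[100,100,100,100,100,100,100])

```text
time_s: 10.75
eef_pos: [0.409, 0.3515, 0.269]
eef_rot: [0.479, -0.519, 0.481, 0.519]
wrist_force: [0.2, -0.7, 0.2]
opening: 1.002
```

```bash
python3 - <<'E'
from h import *
save("scene","pics/s3.png");save("side","pics/d3.png")
s=ctrl.get_obs();print(s["time_s"],s["eef_pos"],s["wrist_force"],abs(s["dq"]).max())
E
```

```text
10.85 [0.40971975 0.35028498 0.26942948] [-0.46251907 -0.08147907 -0.02795723] 0.016918430576453307
```

View pics/s3.png

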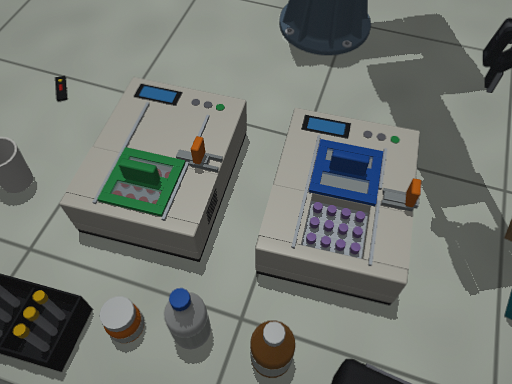

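View pics/d3.png

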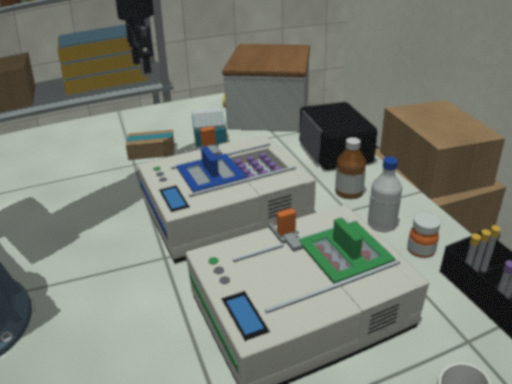

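The scene view shows the tubes exposed, the blue cover fully forward with its handle near (350,160), and the knob drawn out at (414,190). The green unit is unchanged. I make a numeric check and then hand in.

```bash
python3 - <<'E'
from h import *
from bench import hand_in
def orange(n,f,lo=(5,150,90),hi=(16,255,255)):
    mk=cv2.inRange(cv2.cvtColor(cv2.imread(f),cv2.COLOR_BGR2HSV),lo,hi)
    k,l,st,ce=cv2.connectedComponentsWithStats(mk); return [(ce[i].round(1).tolist(),int(st[i,4])) for i in range(1,k) if st[i,4]>60]
for n,a,b in(("scene","pics/scene0.png","pics/s3.png"),("side","pics/side0.png","pics/d3.png")):
    print(n,orange(n,a),orange(n,b))
m=eyes.camera_model("scene")
A=plane(*ray(m,(397.4,182.7),m["pose"]),.148);
c=[o for o,_ in orange("scene","pics/s3.png") if 405<o[0]<425]
print("knob moved",[plane(*ray(m,o,m["pose"]),.148)-A for o in c])
print("handle moved", plane(*ray(m,(351.5,156),m["pose"]),.1475)-plane(*ray(m,(341.2,207.2),m["pose"]),.1475))
print(hand_in())
E
```

```text
scene [([196.5, 143.4], 112), ([397.4, 182.7], 135)] [([196.5, 143.4], 112), ([415.5, 186.4], 136)]
side [([212.0, 140.1], 202), ([350.7, 158.9], 140), ([285.7, 220.4], 359), ([423.2, 238.0], 216)] [([207.5, 135.5], 190), ([350.4, 158.8], 155), ([285.6, 220.5], 360), ([423.1, 238.0], 217)]
knob moved [array([-0.00205546,  0.02725915,  0.        ])]
handle moved [-0.09854683 -0.00584735  0.        ]
the job is handed in; nothing more can be done
None
```

The blue incubator is open and the job is handed in, at about 11 s on the robot's clock (limit 42 s). No check failed or disagreed by more than about 2 mm.

- **Bolt:** I gripped the orange knob and drew it 27.4 mm until it met its stop (about 8 N of reaction). The final scene image gives 27.3 mm of travel.
- **Cover:** I gripped the blue handle by its ends and slid the cover about 100 mm until it met its stop. The final scene image gives about 99 mm, and the tubes are exposed. For this check I read the handle's final pixel by eye.
- **Green incubator:** its knob is at the same place in the before and after images, to within 0.1 pixel.
- **Robot:** the gripper is open and lifted well clear, and the wrist force is under 1 N.

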